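# Make up the breakfast and supper caddies

### The job

Make up two table caddies from the stock standing close round the front and sides of the sink: the two-cell caddy gets the jam jar in its large cell and one spice jar in its small cell; the three-cell caddy gets the pepper mill in its large cell and one spice jar in each of its two small cells (any spice jar will do for any small cell). Set each thing down gently, do not drop it, so that it stands upright on the floor of its cell, and leave the tin, the candle and everything else where they are, mind the tall tap behind the sink.

Things in the scene. Friction and masses are not known exactly. Their poses are not given: they have to be found in the camera images.
- caddy_two: Oblong low light-wood caddy with TWO open cells, 94 x 159 mm (x by y) and 36 mm high, floor 6 mm thick, walls 5 mm, fixed to the worktop. Origin at the centre of its underside, z up. Large cell 84 x 84 mm, centre at x 0, y -32.5 mm; small cell 60 x 60 mm, centre at x 0, y +44.5 mm. A small steel grip loop stands 12 mm out from each y end.
- caddy_three: Squarish low light-wood caddy with THREE open cells, 151 x 135 mm (x by y) and 36 mm high, floor 6 mm thick, walls 5 mm, fixed to the worktop. Origin at the centre of its underside, z up. Large cell 76 x 76 mm, centre at x -32.5, y 0 mm; two small cells 60 x 60 mm, centres at x +40.5, y +32.5 mm and x +40.5, y -32.5 mm. A small steel grip loop stands 12 mm out from each y side.
- jam_jar: Glass jam jar, round, 66 mm at its widest, 100 mm tall with a red screw lid 61 mm wide (z 89 to 100 mm), upright, about 0.29 kg, loose; can be gripped across its upper body just below the lid. Origin at the centre of its underside, z up its axis.
- pepper_mill: Turned wooden pepper mill, round, 58 mm wide at the foot, 150 mm tall; its round head (up to 50 mm wide) spans z 109 to 139 mm with a small metal knob above; the head is fixed and can be gripped at about z 122 mm. Upright, about 0.18 kg, loose. Origin at the centre of its underside, z up its axis.
- spice_1: glass spice jar, a slim straight cylinder 41 mm in diameter and 105 mm tall with a dark screw cap of the same width (cap z 84 to 105 mm above the base), standing upright, about 0.11 kg, loose; this one has a dark blue label. Origin at the centre of its underside, z up its axis. The three spice jars count as equals.
- spice_2: glass spice jar, a slim straight cylinder 41 mm in diameter and 105 mm tall with a dark screw cap of the same width (cap z 84 to 105 mm above the base), standing upright, about 0.11 kg, loose; this one has a dark blue label too. Origin at the centre of its underside, z up its axis. The three spice jars count as equals.
- spice_3: glass spice jar, a slim straight cylinder 41 mm in diameter and 105 mm tall with a dark screw cap of the same width (cap z 84 to 105 mm above the base), standing upright, about 0.11 kg, loose; this one has a black label. Origin at the centre of its underside, z up its axis. The three spice jars count as equals.
- tuna_tin: Bystander: food tin, round, 75 mm in diameter, 58 mm tall, loose, stands among the stock; leave it alone. Origin at the centre of its underside. Note: the caddies stand left and right of the sink, either way round; the tap (not listed) arches 0.39 m high over the sink, its spout tip about 0.67 m in front of the robot near y -0.06 m: pass from side to side in front of it.
- candle_jar: Bystander: candle in an open glass jar, round, 76 mm in diameter, 90 mm tall, loose, stands among the stock; leave it alone. Origin at the centre of its underside.

How it is judged (in metres and radians):
At the end, for the whole second after the job is handed in: Jam jar in the large cell and a spice jar in the small cell of the two-cell caddy; pepper mill in the large cell and a spice jar in each small cell of the other: each within 12.5 mm of the cell centre in x and y, base at most 3.5 mm above the cell floor, upright within 0.1 rad, at rest (x of jam_jar in the frame of caddy_two between -0.0125 and 0.0125 m and y of jam_jar in the frame of caddy_two between -0.045 and -0.02 m and z of jam_jar in the frame of caddy_two below 0.0095 m and angle between each of jam_jar, pepper_mill's own z axis and vertical below 0.1 rad and linear speed of each of jam_jar, pepper_mill below 0.02 m/s and ((x of spice_1 in the frame of caddy_two between -0.0125 and 0.0125 m and y of spice_1 in the frame of caddy_two between 0.032 and 0.057 m and z of spice_1 in the frame of caddy_two below 0.0095 m and angle between spice_1's own z axis and vertical below 0.1 rad and linear speed of spice_1 below 0.02 m/s) or (x of spice_2 in the frame of caddy_two between -0.0125 and 0.0125 m and y of spice_2 in the frame of caddy_two between 0.032 and 0.057 m and z of spice_2 in the frame of caddy_two below 0.0095 m and angle between spice_2's own z axis and vertical below 0.1 rad and linear speed of spice_2 below 0.02 m/s) or (x of spice_3 in the frame of caddy_two between -0.0125 and 0.0125 m and y of spice_3 in the frame of caddy_two between 0.032 and 0.057 m and z of spice_3 in the frame of caddy_two below 0.0095 m and angle between spice_3's own z axis and vertical below 0.1 rad and linear speed of spice_3 below 0.02 m/s)) and x of pepper_mill in the frame of caddy_three between -0.045 and -0.02 m and y of pepper_mill in the frame of caddy_three between -0.0125 and 0.0125 m and z of pepper_mill in the frame of caddy_three below 0.0095 m and ((x of spice_1 in the frame of caddy_three between 0.028 and 0.053 m and y of spice_1 in the frame of caddy_three between 0.02 and 0.045 m and z of spice_1 in the frame of caddy_three below 0.0095 m and angle between spice_1's own z axis and vertical below 0.1 rad and linear speed of spice_1 below 0.02 m/s) or (x of spice_2 in the frame of caddy_three between 0.028 and 0.053 m and y of spice_2 in the frame of caddy_three between 0.02 and 0.045 m and z of spice_2 in the frame of caddy_three below 0.0095 m and angle between spice_2's own z axis and vertical below 0.1 rad and linear speed of spice_2 below 0.02 m/s) or (x of spice_3 in the frame of caddy_three between 0.028 and 0.053 m and y of spice_3 in the frame of caddy_three between 0.02 and 0.045 m and z of spice_3 in the frame of caddy_three below 0.0095 m and angle between spice_3's own z axis and vertical below 0.1 rad and linear speed of spice_3 below 0.02 m/s)) and ((x of spice_1 in the frame of caddy_three between 0.028 and 0.053 m and y of spice_1 in the frame of caddy_three between -0.045 and -0.02 m and z of spice_1 in the frame of caddy_three below 0.0095 m and angle between spice_1's own z axis and vertical below 0.1 rad and linear speed of spice_1 below 0.02 m/s) or (x of spice_2 in the frame of caddy_three between 0.028 and 0.053 m and y of spice_2 in the frame of caddy_three between -0.045 and -0.02 m and z of spice_2 in the frame of caddy_three below 0.0095 m and angle between spice_2's own z axis and vertical below 0.1 rad and linear speed of spice_2 below 0.02 m/s) or (x of spice_3 in the frame of caddy_three between 0.028 and 0.053 m and y of spice_3 in the frame of caddy_three between -0.045 and -0.02 m and z of spice_3 in the frame of caddy_three below 0.0095 m and angle between spice_3's own z axis and vertical below 0.1 rad and linear speed of spice_3 below 0.02 m/s))); the robot touches nothing.
It fails at once if the tin or the candle is moved by more than 30 mm (distance of any of tuna_tin, candle_jar from where it was at the start of the episode above 0.03 m).
It fails at once if a jar or the mill is dropped, thrown or knocked over: faster than 0.6 m/s while no finger touches it ((linear speed of jam_jar above 0.6 m/s and contact force between the fingers and jam_jar below 0.01 N) or (linear speed of pepper_mill above 0.6 m/s and contact force between the fingers and pepper_mill below 0.01 N) or (linear speed of spice_1 above 0.6 m/s and contact force between the fingers and spice_1 below 0.01 N) or (linear speed of spice_2 above 0.6 m/s and contact force between the fingers and spice_2 below 0.01 N) or (linear speed of spice_3 above 0.6 m/s and contact force between the fingers and spice_3 below 0.01 N)).
It also fails if it takes over 138 s, if anything falls off the work surface, if the arm or the gripper's body presses on something with over 40 N, if the wrist force passes 120 N, or if a joint passes its speed limit or range.

### The arm

A 6-joint arm with a two-finger parallel gripper is mounted at the origin on a cart in front of the work surface, level with it; the furniture and walls round the work are solid. World frame = base frame: x ahead of the robot, y to its left, z up, the work surface at z = 0. Lengths are in mm, angles in rad, forces in N, time in s.
With the tool pointing down it reaches from about 350 to 975 mm from the base axis. Payload 7.1 kg.
Tool frame: the origin (TCP) lies on the centre line of the jaws, within the pads' length; the fingertips stand 17 mm ahead of it and the grasp point (between the pads) lies 2 mm behind it (tip_extent is the distance from the TCP to the fingertips, in mm); z points along the fingers, y is the line along which they close (so a half turn about z gives the same grasp; the last joint's range is limited). The gripper opens to 88 mm and grips with 3 to 60 N. Pads are 20 mm wide; open, the fingers measure 115 mm over their backs; the gripper's body (75 mm by 178 mm) begins 61 mm behind the grasp point.
Start: joints at [1.277, 0.423, 1.63, -0, 1.089, -0.019], TCP at [169.565, 601.542, 239.675] pointing down, gripper open.
Joint ranges: [-3, 3], [-0.9, 2.11], [0.09, 2.58], [-1.31, 4.45], [0.11, 2.69], [-2.54, 2.54]. Speed limits (rad/s): [2.39, 2.39, 3.01, 3.14, 3.14, 3.14].

### API

Orientations are given as a rotation vector (axis times angle).
In Python, from workcell import get_obs, get_image, camera_model, close_job, look_for, outline_of, pinpoint, tip_extent gives the robot as it stands.
- The arm moves only by the shell command python3 -m jog 'ROWS'. ROWS is text: rows parted by semicolons, each of 7 numbers parted by spaces: the shift along the tool's x, y, z as a fraction of full scale, then the turn, a rotation vector about the tool's x, y, z as a fraction of full scale, then the closure, from -1 (fully open) to 1 (shut). A call has 1 to 8 rows; each row is the pose to reach, as a shift and turn from the pose commanded when the call began, along the tool's axes at that moment; what a row does not reach only later rows make up. Full scale, the value 1, is 0.2 m for a shift and 30 degrees for a turn. A row lasts 1/10 s, in which the tool goes at most 50 mm and 8.59 degrees, less where a joint would pass 70% of its speed; a pose out of reach is approached as far as the arm can. A call with a number of a shift or a turn outside -1 to 1 is refused whole. A call with a gripper value outside its range is refused whole. The fingers move at their own pace and stop on an object; the grip force is fixed at half the most. Time passes only in rows, so rows that repeat a pose let the fingers close. It gives the time, the measured TCP pose, the force, the opening and the grip force at its end, in the units of the state.
- get_obs(): the state, without advancing time (a new reading comes with each control period).
- get_image(name): name is "scene" or "top"; returns the picture (480x640x3 uint8, red, green, blue); there is no depth.
- camera_model(name): a dict with "fx", "fy", "cx", "cy" (pixels), "dist_coeffs" ([k1, k2, p1, p2, k3] as OpenCV has them; the pictures are not rectified), "origin" and "orientation" of the camera in the world. Camera axes: x right, y down, z forward; pixel columns grow to the right and rows downward; lengths in mm; the calibration is good to about 2 mm. A picture is of the moment at which its call begins. camera_model takes no time and is no camera call.
- close_job(): hands the job in; it is judged then, once.
Trained networks look in the newest picture that a camera, given by its name, has taken for a name from the list of things; names that differ only in an ending like _2 or _b are one class to them, and where a whole thing is asked for, a point or a joint stands for the part that bears it (a point fixed in the world has none). Each returns a list of dicts, best first, with "confidence" (0 to 1); they miss things now and then, are a little off and sometimes report something else, mostly with a low value. They report only what shows in the picture. A call takes as long as a camera call.
- look_for(target, camera): "xyz" ([x, y, z] in mm, in the coordinates of the camera as it stood for that picture, good to about 4 mm: the middle of the surface that is visible of it).
- outline_of(target, camera): "mask" (480x640 bool, what is visible of it).
- pinpoint(target, camera): "xyz" ([x, y, z] in mm, in the coordinates of the camera as it stood for that picture, good to about 4 mm: a listed point, or the origin of a listed thing).
The state is a dict: "t": time; "qpos": joint angles; "qvel": joint speeds; "joint_torque": joint torques, N m; "ee_pos": TCP position; "orientation": TCP orientation; "ft_force": force on the tool from outside, world axes, zero at the start; "moment": the same for the moment, N m; "width": finger opening in mm; "grasp_force": force on a finger pad.
Only numpy, scipy, OpenCV 4.12 (cv2) and the standard library are available. Lean on these libraries where they do the work, as an engineer would, in place of code of your own. Each camera call takes 0.05 s, during which the arm holds its last target. There are 200 camera calls.

## Working session

There is one attempt and no reset: what is moved stays moved. The work goes in short steps, Python scripts to look and compute and a shell command to move; the robot and the scene stay as the last step left them, time stands still between calls to the robot, and variables do not carry over. Pictures are saved under pics/ and viewed, at most 14 in all, crops included, and the job is handed in when it is done.

```bash
ls; mkdir -p pics; cat > h.py <<'E'
import numpy as np, cv2
from scipy.spatial.transform import Rotation as R
from workcell import *
def cam(n):
    c=camera_model(n); o=np.array(c["orientation"],float)
    M=R.from_rotvec(o).as_matrix() if o.size==3 else (o.reshape(3,3) if o.size==9 else R.from_quat(o).as_matrix())
    return c,M,np.array(c["origin"],float)
def toW(n,p):
    c,M,o=cam(n); return M@np.array(p)+o
def pix2plane(n,uv,z):
    c,M,o=cam(n); K=np.array([[c["fx"],0,c["cx"]],[0,c["fy"],c["cy"]],[0,0,1]])
    q=cv2.undistortPoints(np.array([[uv]],float),K,np.array(c["dist_coeffs"],float))[0,0]
    d=M@np.array([q[0],q[1],1]); return o+d*(z-o[2])/d[2]
def save(n,f):
    cv2.imwrite("pics/"+f,cv2.cvtColor(get_image(n),cv2.COLOR_RGB2BGR))
E
python3 - <<'E'
from h import *
for n in ("scene","top"):
    save(n,n+"1.png"); print(n,camera_model(n))
    for t in ["caddy_two","caddy_three","jam_jar","pepper_mill","spice_1","spice_3","tuna_tin","candle_jar"]:
        for d in pinpoint(t,n):
            if d["confidence"]>.2: print(t,toW(n,d["xyz"]).round(1),round(d["confidence"],2))
o=get_obs();print(o["t"],o["ee_pos"],o["orientation"],o["width"],tip_extent)
E
```

```text
pics
scene {'fx': 512.8110762692305, 'fy': 512.8110762692305, 'cx': 334.22824404799746, 'cy': 244.168714056828, 'dist_coeffs': array([-0.07798715,  0.        ,  0.        ,  0.        ,  0.        ]), 'origin': array([572.40605847, 965.58126919, 996.93418072]), 'orientation': array([-0.02804157, -2.87609352,  1.23101549])}
caddy_two [ 506.9 -410.3   -1. ] 0.55
caddy_three [516.9 380.8   1.2] 0.61
jam_jar [5.596e+02 2.234e+02 4.000e-01] 0.95
pepper_mill [ 4.399e+02 -1.355e+02 -2.000e-01] 0.75
spice_1 [437.3 -27.3  -1.7] 0.75
spice_1 [436.1  75.7   0. ] 0.61
spice_1 [ 436.2 -231.     0.5] 0.6
spice_3 [437.3 -27.3  -1.7] 0.75
spice_3 [436.1  75.7   0. ] 0.61
spice_3 [ 436.2 -231.     0.5] 0.6
tuna_tin [441.5 189.6   2.1] 0.8
tuna_tin [437.2 -27.8   0.5] 0.47
candle_jar [ 632.  -331.5   -3.5] 0.84
candle_jar [436.9  80.4  -0.6] 0.23
top {'fx': 596.4554952285731, 'fy': 596.4554952285731, 'cx': 317.38328413075436, 'cy': 235.9832222770518, 'dist_coeffs': array([-0.18954138,  0.        ,  0.        ,  0.        ,  0.        ]), 'origin': array([  82.08839371,   50.16604889, 1478.52197729]), 'orientation': array([-1.94847156,  2.17229326, -0.33376241])}
caddy_two [ 508.6 -409.9    2.3] 0.74
caddy_three [519.7 379.1   0. ] 0.6
jam_jar [565.1 219.9  -1.9] 0.97
pepper_mill [ 440.4 -140.1   -3.3] 0.68
pepper_mill [436.9  76.3  -5.2] 0.25
spice_1 [440.1 -22.2  -0.6] 0.95
spice_1 [ 437.2 -232.6    3.8] 0.64
spice_1 [440.7  80.3  -1.5] 0.59
spice_3 [440.1 -22.2  -0.6] 0.95
spice_3 [ 437.2 -232.6    3.8] 0.64
spice_3 [440.7  80.3  -1.5] 0.59
tuna_tin [441.1 186.7  -3.2] 0.96
candle_jar [ 629.9 -322.2   -3.4] 0.88
0.9 [169.5607577  601.5742666  239.71051487] [-4.30240781e-01 -3.11198915e+00 -1.25530127e-04] 87.5967431120289 17.0
```

View pics/scene1.png

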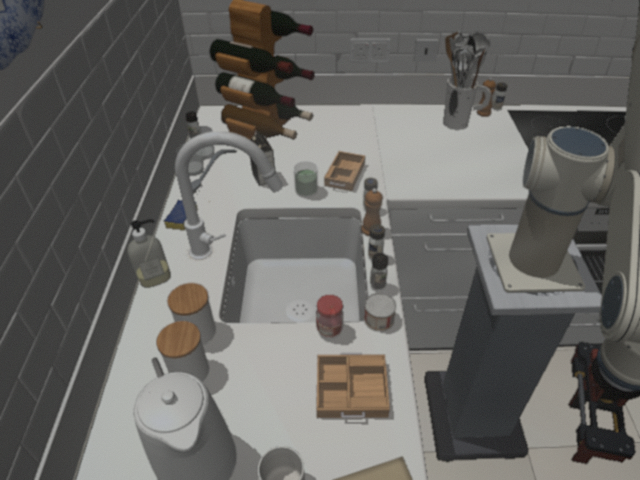

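View pics/top1.png

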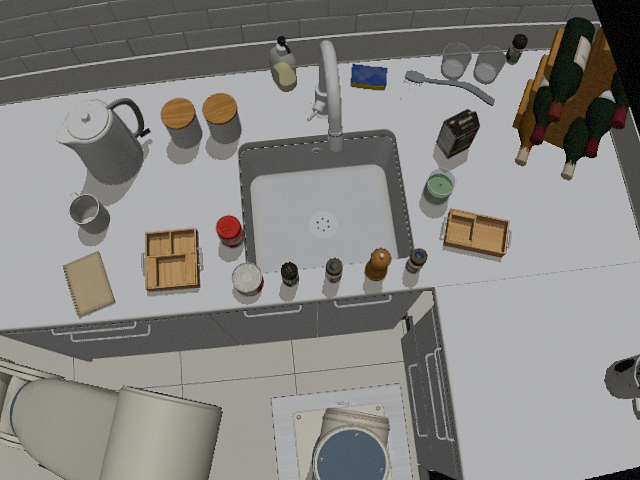

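The scene view shows the tap over the sink, with caddy_three in front at (352,385) and caddy_two behind at (345,170). In the top view, caddy_three is at (172,260) with its large cell towards the robot. Caddy_two is at (477,232) with its large cell on the right, which is −y. The row at x≈437 runs tin (247,280), spice (290,273), spice (334,269), mill (379,263), spice (416,260). The jam jar is at (230,231). Next I'll refine positions by fitting silhouettes.

```bash
cat > fit.py <<'E'
from h import *
from scipy.optimize import minimize
def proj(n,P):
    c,M,o=cam(n); K=np.array([[c["fx"],0,c["cx"]],[0,c["fy"],c["cy"]],[0,0,1]])
    Rw=M.T; return cv2.projectPoints(np.array(P,float),cv2.Rodrigues(Rw)[0],-Rw@o,K,np.array(c["dist_coeffs"],float))[0][:,0]
def box(lx,ly,h): return np.array([[a*lx/2,b*ly/2,z] for a in(-1,1) for b in(-1,1) for z in(0,h)])
def cyl(*rz):
    a=np.linspace(0,2*np.pi,40); return np.vstack([np.c_[r*np.cos(a),r*np.sin(a),0*a+z] for r,z in rz])
def sil(n,P,S=4):
    m=np.zeros((480*S,640*S),np.uint8); h=cv2.convexHull((proj(n,P)*S).astype(np.float32)).astype(np.int32)
    cv2.fillConvexPoly(m,h,1); return m
def place(P,q): c,s=np.cos(q[2]),np.sin(q[2]); return P@np.array([[c,s,0],[-s,c,0],[0,0,1]])+[q[0],q[1],0]
def masks(t,n,near):
    best=None
    for d in outline_of(t,n):
        ys,xs=np.nonzero(d["mask"]); p=pix2plane(n,(xs.mean(),ys.mean()),40)
        e=np.hypot(*(p[:2]-near[:2]))
        if e<60 and (best is None or d["confidence"]>best[1]): best=(d["mask"],d["confidence"])
    return best
def fit(P,ms,q0,yaw):
    S=4; ms=[(n,cv2.resize(m.astype(np.uint8),None,fx=S,fy=S,interpolation=cv2.INTER_NEAREST)) for n,m in ms]
    if yaw: ms=[(n,cv2.morphologyEx(m,cv2.MORPH_OPEN,np.ones((41,41),np.uint8))) for n,m in ms]
    def f(v):
        q=[q0[0]+v[0],q0[1]+v[1],v[2]/50 if yaw else 0]; return sum(1-(a&b).sum()/(a|b).sum() for a,b in((sil(n,place(P,q)),m) for n,m in ms))
    k=3 if yaw else 2; sx=np.vstack([np.zeros(k)]+[np.eye(k)[i]*8 for i in range(k)])
    r=minimize(f,np.zeros(k),method="Nelder-Mead",options=dict(initial_simplex=sx,xatol=.1,fatol=1e-4))
    return (q0[0]+r.x[0],q0[1]+r.x[1],r.x[2]/50 if yaw else 0),r.fun
E
python3 - <<'E'
from fit import *
for n in("scene","top"): get_image(n)
sp=cyl((20.5,0),(20.5,105)); mill=cyl((29,0),(25,124),(8,150))
T=[("caddy_two",box(94,159,36),(508,-410),1),("caddy_three",box(151,135,36),(518,380),1),("jam_jar",cyl((33,0),(33,85),(30.5,100)),(562,222),0),
("spice_1",sp,(437,78),0),("spice_1",sp,(438,-25),0),("spice_1",sp,(437,-231),0),("pepper_mill",mill,(440,-138),0),("tuna_tin",cyl((37.5,0),(37.5,58)),(441,188),0),("candle_jar",cyl((38,0),(38,90)),(631,-327),0)]
for t,P,q0,yaw in T:
    M=[(n,m[0]) for n in("scene","top") if (m:=masks(t,n,q0))]
    out=[]
    for s in [M]+([[a] for a in M] if len(M)==2 else []):
        if s: q,e=fit(P,s,q0,yaw); out.append((s[0][0] if len(s)==1 else "both",np.round(q,3).tolist(),round(e,2)))
    print(t,out)
E
```

```text
caddy_two [('both', [502.742, -410.108, -0.305], np.float64(0.16)), ('scene', [499.982, -406.751, -0.296], np.float64(0.06)), ('top', [504.288, -411.274, -0.304], np.float64(0.06))]
caddy_three [('both', [516.458, 378.916, -0.029], np.float64(0.1)), ('scene', [517.123, 380.402, 0.0], np.float64(0.04)), ('top', [516.314, 378.642, -0.028], np.float64(0.05))]
jam_jar [('both', [561.542, 219.025, 0.0], np.float64(0.26)), ('scene', [561.302, 216.115, 0.0], np.float64(0.11)), ('top', [565.332, 219.352, 0.0], np.float64(0.14))]
spice_1 [('both', [435.025, 80.694, 0.0], np.float64(0.2)), ('scene', [434.788, 84.008, 0.0], np.float64(0.07)), ('top', [437.199, 80.419, 0.0], np.float64(0.1))]
spice_1 [('both', [434.483, -27.825, 0.0], np.float64(0.35)), ('scene', [433.418, -24.628, 0.0], np.float64(0.25)), ('top', [436.253, -28.301, 0.0], np.float64(0.06))]
spice_1 [('top', [436.782, -232.567, 0.0], np.float64(0.1))]
pepper_mill [('both', [436.238, -138.331, 0.0], np.float64(0.35)), ('scene', [435.675, -135.498, 0.0], np.float64(0.24)), ('top', [437.49, -138.798, 0.0], np.float64(0.09))]
tuna_tin [('both', [440.935, 187.581, 0.0], np.float64(0.14)), ('scene', [439.462, 189.813, 0.0], np.float64(0.07)), ('top', [442.575, 187.206, 0.0], np.float64(0.05))]
candle_jar [('top', [629.983, -327.364, 0.0], np.float64(0.07))]
```

```bash
python3 -m jog '0 0 0 0 0 0.29 -1;0 0 0 0 0 0.58 -1;0 0 0 0 0 0.86 -1;0 0 0 0 0 1 -1;0 0 0 0 0 1 -1'; python3 -c "
from h import *
o=get_obs();print(o['qpos'],R.from_rotvec(o['orientation']).as_matrix().round(3))"
```

```text
t: 2.4
ee_pos: [169.6, 601.5, 239.7]
orientation: [-1.222, -2.894, 0.0]
ft_force: [0.4, 0.1, -0.0]
width: 87.7
grasp_force: 0.0
[1.27698888e+00 4.23108778e-01 1.62990993e+00 6.95904413e-06
 1.08859398e+00 5.05120354e-01] [[-0.697  0.717 -0.   ]
 [ 0.717  0.697 -0.   ]
 [-0.    -0.    -1.   ]]
```

```bash
python3 -m jog '0 0 0 0 0 0.28 -1;0 0 0 0 0 0.56 -1;0 0 0 0 0 0.84 -1;0 0 0 0 0 1 -1;0 0 0 0 0 1 -1'; python3 -m jog '0 0 0 0 0 0.28 -1;0 0 0 0 0 0.473 -1;0 0 0 0 0 0.473 -1'
cat > ov.py <<'E'
from fit import *
Q2=(505,-410,-.30); Q3=(517,379.5,-.02)
def sq(cx,cy,w,z): return np.array([[cx-w/2,cy-w/2,z],[cx+w/2,cy-w/2,z],[cx+w/2,cy+w/2,z],[cx-w/2,cy+w/2,z]])
def ov(f):
    t=[]
    for n in("top","scene"):
        im=get_image(n)[...,::-1]
        for Q,cells,c in((Q2,[(0,-32.5,84),(0,44.5,60)],0),(Q3,[(-32.5,0,76),(40.5,32.5,60),(40.5,-32.5,60)],0)):
            u=proj(n,[[Q[0],Q[1],30]])[0]; x0,y0=int(u[0])-45,int(u[1])-37
            b=cv2.resize(im[y0:y0+75,x0:x0+100],(400,300),interpolation=cv2.INTER_CUBIC)
            for a in cells:
                p=(proj(n,place(sq(*a,36),Q))-[x0,y0]+.5)*4; cv2.polylines(b,[p.astype(np.int32)],True,(0,255,0),1)
            t.append(b)
    cv2.imwrite("pics/"+f,np.vstack([np.hstack(t[:2]),np.hstack(t[2:])]))
E
python3 -c "
from ov import *
ov('ov1.png')
o=get_obs();print(o['qpos'],R.from_rotvec(o['orientation']).as_matrix().round(3))"
```

```text
t: 2.9
ee_pos: [169.5, 601.6, 239.7]
orientation: [-1.927, -2.481, -0.0]
ft_force: [0.6, 0.5, -1.1]
width: 87.7
grasp_force: 0.0
t: 3.2
ee_pos: [169.6, 601.5, 239.7]
orientation: [2.217, 2.226, 0.0]
ft_force: [0.1, -0.7, 0.3]
width: 87.9
grasp_force: 0.0
[ 1.27697740e+00  4.23112150e-01  1.62988236e+00 -5.06225691e-06
  1.08865226e+00  1.27088761e+00] [[-0.006  1.    -0.   ]
 [ 1.     0.006 -0.   ]
 [-0.    -0.    -1.   ]]
```

View pics/ov1.png

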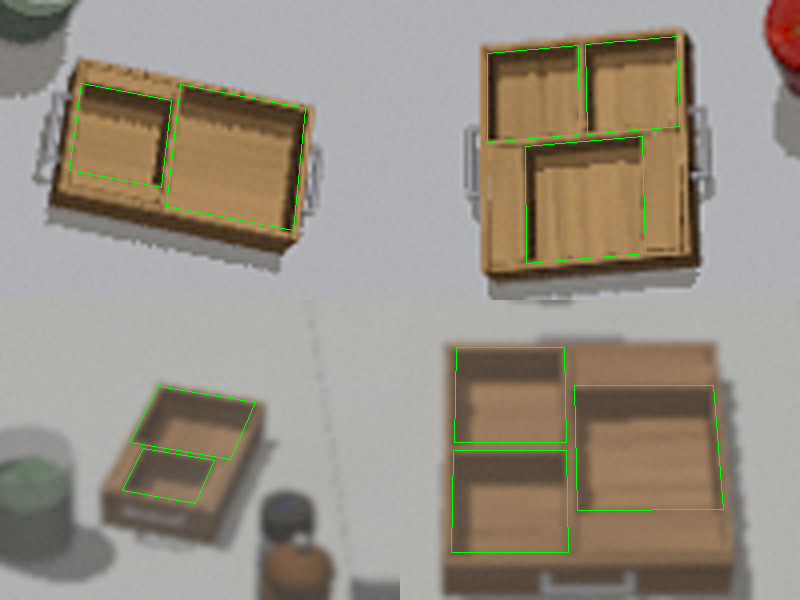

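```bash
python3 -m jog '-0.25 0.128 0 0 0 0 -1;-0.5 0.257 0 0 0 0 -1;-0.75 0.385 0 0 0 0 -1;-0.87 0.446 0 0 0 0 -1;-0.87 0.446 0 0 0 0 -1'; python3 -m jog '-0.22 0.113 0 0 0 0 -1;-0.44 0.226 0 0 0 0 -1;-0.66 0.338 0 0 0 0 -1;-0.87 0.446 0 0 0 0 -1;-0.87 0.446 0 0 0 0 -1';  python3 -m jog '-0.22 0.113 0 0 0 0 -1;-0.44 0.226 0 0 0 0 -1;-0.66 0.338 0 0 0 0 -1;-0.87 0.446 0 0 0 0 -1;-0.87 0.446 0 0 0 0 -1;-0.87 0.446 0 0 0 0 -1'
```

```text
t: 3.8
ee_pos: [260.1, 423.4, 239.6]
orientation: [2.219, 2.222, -0.003]
ft_force: [-0.1, 0.4, -0.1]
width: 87.6
grasp_force: 0.0
t: 4.3
ee_pos: [350.2, 250.5, 239.9]
orientation: [2.222, 2.22, 0.0]
ft_force: [-0.7, 0.8, -0.5]
width: 88.0
grasp_force: 0.0
t: 4.9
ee_pos: [438.3, 80.0, 239.7]
orientation: [-2.22, -2.222, -0.001]
ft_force: [-0.7, -0.3, -0.1]
width: 87.7
grasp_force: 0.0
```

```bash
python3 -m jog '0 0 0.2 0 0 0 -1;0 0 0.4 0 0 0 -1;0 0 0.6 0 0 0 -1;0 0 0.7 0 0 0 -1;0 0 0.79 0 0 0 -1;0 0 0.79 0 0 0 -1'; python3 -m jog '0 0 0 0 0 0 1;0 0 0 0 0 0 1;0 0 0 0 0 0 1;0 0 0 0 0 0 1;0 0 0 0 0 0 1;0 0 0 0 0 0 1;0 0 0 0 0 0 1'
```

```text
t: 5.5
ee_pos: [435.7, 81.6, 79.8]
orientation: [-2.214, -2.225, 0.006]
ft_force: [-1.0, 0.6, -0.6]
width: 87.5
grasp_force: 0.0
t: 6.2
ee_pos: [437.9, 79.8, 81.9]
orientation: [2.22, 2.222, 0.0]
ft_force: [-0.6, -0.2, 3.0]
width: 40.0
grasp_force: 30.0
```

```bash
python3 -m jog '0 0 -0.05 0 0 0 1;0 0 -0.15 0 0 0 1;0 0 -0.3 0 0 0 1;0 0 -0.45 0 0 0 1;0 0 -0.55 0 0 0 1;0 0 -0.6 0 0 0 1;0 0 -0.6 0 0 0 1'; python3 -c "
from h import *
save('scene','g1.png')"
```

```text
t: 6.9
ee_pos: [438.4, 79.9, 203.0]
orientation: [2.219, 2.221, 0.004]
ft_force: [-0.5, -0.1, -0.7]
width: 40.4
grasp_force: 30.0
```

View pics/g1.png

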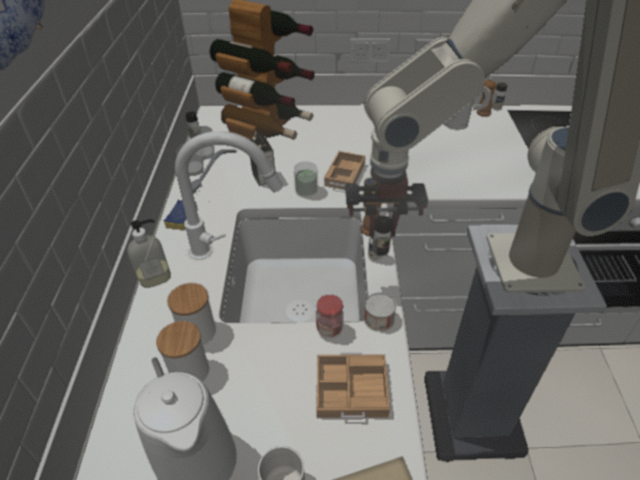

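The spice jar is held upright under the gripper at about (380,240). The other stock hasn't moved.

```bash
python3 -m jog '0.1 0.036 0 0 0 0 1;0.25 0.09 0 0 0 0 1;0.45 0.163 0 0 0 0 1;0.65 0.235 0 0 0 0 1;0.83 0.3 0 0 0 0 1'; python3 -m jog '0.2 0.072 0 0 0 0 1;0.4 0.144 0 0 0 0 1;0.6 0.217 0 0 0 0 1;0.75 0.271 0 0 0 0 1;0.82 0.296 0 0 0 0 1;0.83 0.3 0 0 0 0 1;0.83 0.3 0 0 0 0 1;0.83 0.3 0 0 0 0 1'; python3 -m jog '0 0 0.1 0 0 0 1;0 0 0.2 0 0 0 1;0 0 0.3 0 0 0 1;0 0 0.4 0 0 0 1;0 0 0.45 0 0 0 1;0 0 0.48 0 0 0 1;0 0 0.5 0 0 0 1;0 0 0.5 0 0 0 1'
```

```text
t: 7.45
ee_pos: [497.2, 247.4, 199.9]
orientation: [-2.219, -2.222, 0.004]
ft_force: [0.5, 0.1, -0.2]
width: 40.2
grasp_force: 30.0
t: 8.25
ee_pos: [556.7, 410.7, 200.6]
orientation: [-2.221, -2.222, 0.004]
ft_force: [-0.4, -0.6, -1.4]
width: 40.5
grasp_force: 30.0
t: 9.05
ee_pos: [557.5, 411.9, 101.9]
orientation: [2.22, 2.222, 0.0]
ft_force: [-0.1, -0.2, -1.0]
width: 40.3
grasp_force: 30.0
```

```bash
python3 -c "
from ov import *
ov('p1.png')"; python3 -m jog '0 0 0.02 0 0 0 1;0 0 0.04 0 0 0 1;0 0 0.05 0 0 0 1;0 0 0.055 0 0 0 1;0 0 0.06 0 0 0 1;0 0 0.062 0 0 0 1;0 0 0.062 0 0 0 1'
```

```text
t: 9.85
ee_pos: [557.4, 412.0, 89.3]
orientation: [2.22, 2.223, 0.0]
ft_force: [-0.1, 1.0, -0.8]
width: 40.5
grasp_force: 30.0
```

View pics/p1.png

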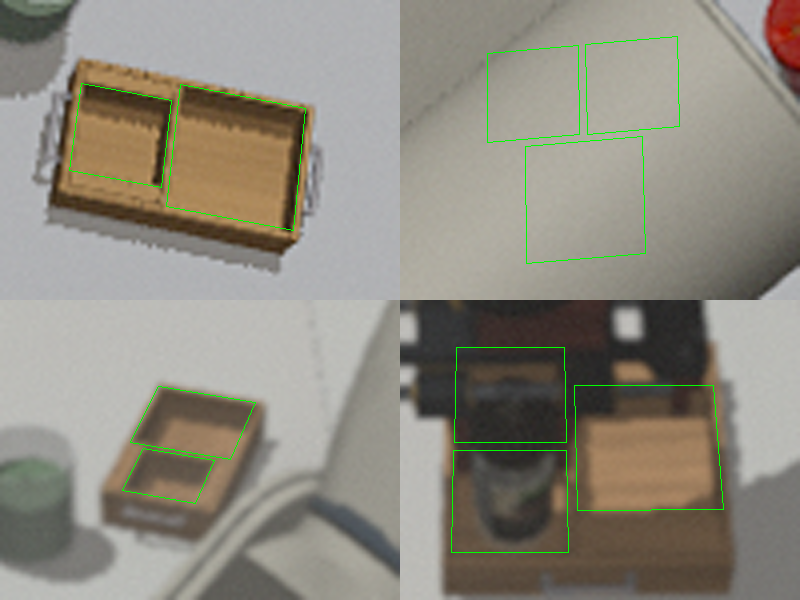

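The jar sits inside its cell at (515,500) in the lower-right tile, with room around it. I'll lower it the last bit and release.

```bash
python3 -m jog '0 0 0.005 0 0 0 1;0 0 0.006 0 0 0 1;0 0 0.006 0 0 0 0.5'; python3 -m jog '0 0 0 0 0 0 -0.36;0 0 0 0 0 0 -0.36;0 0 0 0 0 0 -0.36;0 0 0 0 0 0 -0.36';python3 -m jog '0 0 -0.15 0 0 0 -0.36;0 0 -0.35 0 0 0 -0.36;0 0 -0.55 0 0 0 -0.36;0 0 -0.75 0 0 0 -1;0 0 -0.75 0 0 0 -1'
```

```text
t: 10.15
ee_pos: [557.3, 412.0, 88.1]
orientation: [-2.22, -2.223, 0.0]
ft_force: [0.2, -0.4, -0.5]
width: 39.9
grasp_force: 30.0
t: 10.55
ee_pos: [557.4, 412.0, 88.2]
orientation: [2.22, 2.223, 0.0]
ft_force: [0.6, 0.4, 0.5]
width: 59.7
grasp_force: 0.0
t: 11.05
ee_pos: [560.1, 414.0, 245.1]
orientation: [2.219, 2.221, 0.017]
ft_force: [0.4, 0.2, -0.2]
width: 72.4
grasp_force: 0.0
```

```bash
python3 -m jog '-0.2 -0.055 0 0 0 0 -1;-0.4 -0.11 0 0 0 0 -1;-0.6 -0.165 0 0 0 0 -1;-0.73 -0.2 0 0 0 0 -1'; python3 -m jog '-0.24 -0.066 0 0 0 0 -1;-0.48 -0.13 0 0 0 0 -1;-0.73 -0.2 0 0 0 0 -1;-0.73 -0.2 0 0 0 0 -1';  python3 -m jog '-0.24 -0.066 0 0 0 0 -1;-0.48 -0.13 0 0 0 0 -1;-0.65 -0.18 0 0 0 0 -1;-0.73 -0.2 0 0 0 0 -1;-0.73 -0.2 0 0 0 0 -1;-0.73 -0.2 0 0 0 0 -1;-0.73 -0.2 0 0 0 0 -1'
```

```text
t: 11.45
ee_pos: [516.0, 263.5, 237.2]
orientation: [-2.221, -2.222, 0.003]
ft_force: [0.7, 0.7, 0.3]
width: 87.7
grasp_force: 0.0
t: 11.85
ee_pos: [475.2, 115.7, 237.3]
orientation: [-2.224, -2.218, 0.005]
ft_force: [0.4, 1.0, 0.2]
width: 87.8
grasp_force: 0.0
t: 12.55
ee_pos: [438.3, -25.2, 238.0]
orientation: [-2.219, -2.224, -0.0]
ft_force: [1.2, 0.2, -0.3]
width: 87.9
grasp_force: 0.0
```

```bash
python3 -m jog '0 0 0.2 0 0 0 -1;0 0 0.4 0 0 0 -1;0 0 0.6 0 0 0 -1;0 0 0.7 0 0 0 -1;0 0 0.78 0 0 0 -1;0 0 0.78 0 0 0 -1;0 0 0.78 0 0 0 -1'; python3 -m jog '0 0 0 0 0 0 1;0 0 0 0 0 0 1;0 0 0 0 0 0 1;0 0 0 0 0 0 1;0 0 0 0 0 0 1;0 0 0 0 0 0 1;0 0 0 0 0 0 1';python3 -m jog '0 0 -0.05 0 0 0 1;0 0 -0.15 0 0 0 1;0 0 -0.3 0 0 0 1;0 0 -0.45 0 0 0 1;0 0 -0.6 0 0 0 1;0 0 -0.68 0 0 0 1;0 0 -0.7 0 0 0 1;0 0 -0.7 0 0 0 1'
```

```text
t: 13.25
ee_pos: [438.1, -25.4, 82.1]
orientation: [-2.218, -2.224, 0.0]
ft_force: [0.3, 0.7, 0.6]
width: 88.0
grasp_force: 0.0
t: 13.95
ee_pos: [437.8, -26.2, 82.1]
orientation: [-2.22, -2.223, 0.0]
ft_force: [-0.5, 0.4, 1.1]
width: 40.8
grasp_force: 29.8
t: 14.75
ee_pos: [438.0, -26.2, 222.6]
orientation: [2.219, 2.222, 0.001]
ft_force: [-1.3, -0.5, -1.2]
width: 40.7
grasp_force: 29.8
```

```bash
python3 -m jog '0.1 0.032 0 0 0 0 1;0.25 0.08 0 0 0 0 1;0.45 0.145 0 0 0 0 1;0.65 0.209 0 0 0 0 1;0.83 0.267 0 0 0 0 1;0.93 0.299 0 0 0 0 1'; python3 -m jog '0.2 0.064 0 0 0 0 1;0.4 0.129 0 0 0 0 1;0.6 0.193 0 0 0 0 1;0.75 0.241 0 0 0 0 1;0.87 0.28 0 0 0 0 1;0.93 0.299 0 0 0 0 1;0.93 0.299 0 0 0 0 1;0.93 0.299 0 0 0 0 1'; python3 -m jog '0 0 0.15 0 0 0 1;0 0 0.3 0 0 0 1;0 0 0.45 0 0 0 1;0 0 0.55 0 0 0 1;0 0 0.6 0 0 0 1;0 0 0.62 0 0 0 1;0 0 0.62 0 0 0 1'
python3 -m jog '0 0 0.02 0 0 0 1;0 0 0.035 0 0 0 1;0 0 0.042 0 0 0 1;0 0 0.048 0 0 0 1;0 0 0.05 0 0 0 1;0 0 0.05 0 0 0 1;0 0 0.05 0 0 0 1'
```

```text
t: 15.35
ee_pos: [497.4, 162.2, 220.5]
orientation: [-2.218, -2.224, 0.003]
ft_force: [-0.2, -0.2, -0.7]
width: 40.3
grasp_force: 29.8
t: 16.15
ee_pos: [556.3, 345.0, 221.0]
orientation: [-2.22, -2.223, 0.004]
ft_force: [-0.1, -0.4, -1.3]
width: 40.4
grasp_force: 29.8
t: 16.85
ee_pos: [557.2, 345.5, 98.4]
orientation: [2.221, 2.222, 0.0]
ft_force: [0.5, 0.6, -1.2]
width: 40.5
grasp_force: 29.8
t: 17.55
ee_pos: [557.1, 346.0, 88.2]
orientation: [2.22, 2.223, 0.0]
ft_force: [-0.3, -0.7, -0.4]
width: 40.4
grasp_force: 29.8
```

```bash
python3 -m jog '0 0 0 0 0 0 -0.36;0 0 0 0 0 0 -0.36;0 0 0 0 0 0 -0.36;0 0 0 0 0 0 -0.36';python3 -m jog '0 0 -0.15 0 0 0 -0.36;0 0 -0.35 0 0 0 -0.36;0 0 -0.55 0 0 0 -0.36;0 0 -0.75 0 0 0 -1;0 0 -0.75 0 0 0 -1'
python3 -m jog '-0.2 -0.05 0 0 0 0 -1;-0.4 -0.1 0 0 0 0 -1;-0.6 -0.15 0 0 0 0 -1;-0.806 -0.199 0 0 0 0 -1'; python3 -m jog '-0.24 -0.06 0 0 0 0 -1;-0.48 -0.12 0 0 0 0 -1;-0.7 -0.17 0 0 0 0 -1;-0.806 -0.199 0 0 0 0 -1';  python3 -m jog '-0.24 -0.06 0 0 0 0 -1;-0.48 -0.12 0 0 0 0 -1;-0.7 -0.17 0 0 0 0 -1;-0.806 -0.199 0 0 0 0 -1;-0.806 -0.199 0 0 0 0 -1;-0.806 -0.199 0 0 0 0 -1;-0.806 -0.199 0 0 0 0 -1'
```

```text
t: 17.95
ee_pos: [557.1, 346.0, 88.2]
orientation: [2.22, 2.223, 0.0]
ft_force: [0.7, -0.1, -0.3]
width: 59.7
grasp_force: 0.0
t: 18.45
ee_pos: [559.9, 347.7, 244.7]
orientation: [2.218, 2.221, 0.016]
ft_force: [-0.0, 0.2, 0.5]
width: 72.5
grasp_force: 0.0
t: 18.85
ee_pos: [516.4, 183.3, 237.4]
orientation: [-2.219, -2.223, 0.001]
ft_force: [0.3, -1.2, 0.8]
width: 87.5
grasp_force: 0.0
t: 19.25
ee_pos: [476.2, 20.8, 237.5]
orientation: [-2.222, -2.22, 0.002]
ft_force: [-0.1, 0.3, 0.8]
width: 87.8
grasp_force: 0.0
t: 19.95
ee_pos: [438.3, -136.9, 237.8]
orientation: [-2.219, -2.223, 0.0]
ft_force: [-0.8, 0.6, -0.5]
width: 87.9
grasp_force: 0.0
```

```bash
python3 -c "
from ov import *
ov('p2.png')"
```

```text
(no output)
```

View pics/p2.png

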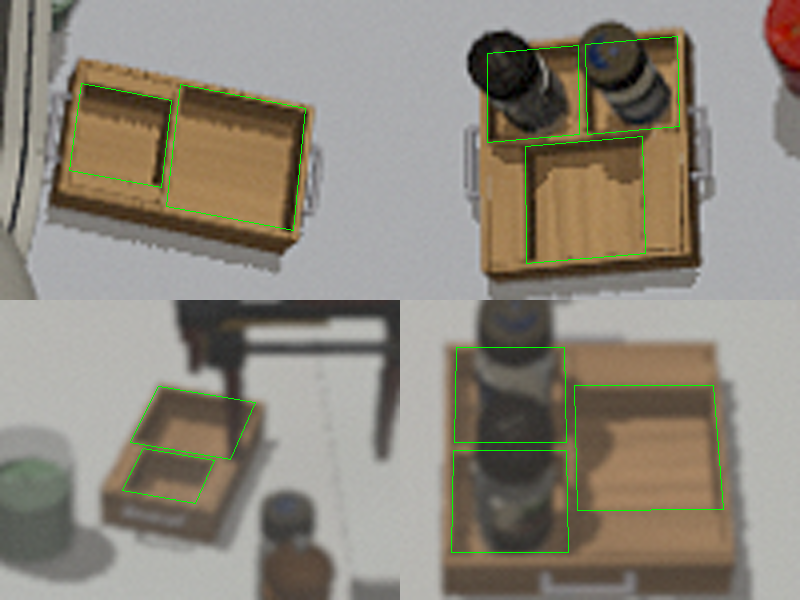

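Both spice jars stand upright in caddy_three's small cells, at about (515,90) and (625,80) in the top-right tile. Next is the mill.

```bash
python3 -m jog '0 0 0.2 0 0 0 -1;0 0 0.4 0 0 0 -1;0 0 0.52 0 0 0 -1;0 0 0.59 0 0 0 -1;0 0 0.59 0 0 0 -1;0 0 0.59 0 0 0 -1'; python3 -m jog '0 0 0 0 0 0 1;0 0 0 0 0 0 1;0 0 0 0 0 0 1;0 0 0 0 0 0 1;0 0 0 0 0 0 1;0 0 0 0 0 0 1;0 0 0 0 0 0 1';python3 -m jog '0 0 -0.05 0 0 0 1;0 0 -0.15 0 0 0 1;0 0 -0.3 0 0 0 1;0 0 -0.45 0 0 0 1;0 0 -0.6 0 0 0 1;0 0 -0.68 0 0 0 1;0 0 -0.7 0 0 0 1;0 0 -0.7 0 0 0 1'; python3 -c "
from h import *
im=get_image('scene')[150:330,290:490,::-1]; cv2.imwrite('pics/m1.png',cv2.resize(im,None,fx=3,fy=3))"
```

```text
t: 20.65
ee_pos: [438.5, -137.2, 120.2]
orientation: [-2.219, -2.224, 0.0]
ft_force: [0.2, -0.2, 1.4]
width: 87.2
grasp_force: 0.0
t: 21.35
ee_pos: [438.3, -137.9, 120.2]
orientation: [2.22, 2.222, 0.0]
ft_force: [-1.4, 0.3, 4.2]
width: 46.8
grasp_force: 30.0
t: 22.15
ee_pos: [438.2, -137.7, 260.5]
orientation: [2.22, 2.222, 0.001]
ft_force: [0.7, -0.2, -1.9]
width: 46.8
grasp_force: 29.9
```

View pics/m1.png

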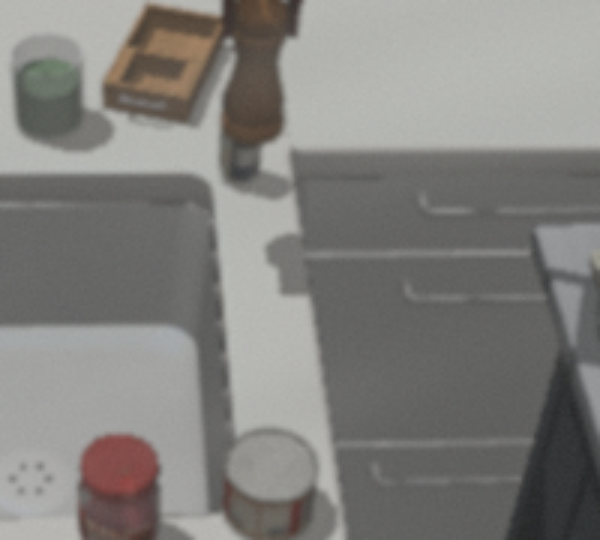

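The mill hangs upright in the jaws at (255,80), with the remaining spice jar behind it. I'll check its offset in the grip.

```bash
python3 -c "
from h import *
for n in('scene','top'):
    for k in range(2):
        get_image(n)
        print(n,[(toW(n,d['xyz']).round(1),round(d['confidence'],2)) for d in pinpoint('pepper_mill',n)])"
```

```text
scene [(array([ 437.8, -137.9,  139.4]), 0.85), (array([555.7, 344.2,   7.5]), 0.49)]
scene [(array([ 439.1, -134.7,  137.2]), 0.96)]
top []
top []
```

```bash
python3 -m jog '0.1 0.009 0 0 0 0 1;0.25 0.022 0 0 0 0 1;0.45 0.04 0 0 0 0 1;0.65 0.058 0 0 0 0 1;0.83 0.075 0 0 0 0 1;0.862 0.0775 0 0 0 0 1'; python3 -m jog '0.2 0.018 0 0 0 0 1;0.4 0.036 0 0 0 0 1;0.6 0.054 0 0 0 0 1;0.8 0.072 0 0 0 0 1;0.862 0.0775 0 0 0 0 1'; python3 -m jog '0.2 0.018 0 0 0 0 1;0.4 0.036 0 0 0 0 1;0.6 0.054 0 0 0 0 1;0.75 0.068 0 0 0 0 1;0.83 0.075 0 0 0 0 1;0.862 0.0775 0 0 0 0 1;0.862 0.0775 0 0 0 0 1;0.862 0.0775 0 0 0 0 1'; python3 -m jog '0 0 0.15 0 0 0 1;0 0 0.25 0 0 0 1;0 0 0.35 0 0 0 1;0 0 0.42 0 0 0 1;0 0 0.45 0 0 0 1;0 0 0.45 0 0 0 1;0 0 0.45 0 0 0 1'
python3 -c "
from h import *
for n in ['scene']:
    for k in range(2):
        get_image(n)
        print(n,[(toW(n,d['xyz']).round(1),round(d['confidence'],2)) for d in pinpoint('pepper_mill',n)])"
```

```text
t: 23.2
ee_pos: [453.7, 37.4, 260.0]
orientation: [-2.217, -2.226, -0.001]
ft_force: [0.6, 0.0, -1.8]
width: 46.8
grasp_force: 30.0
t: 23.7
ee_pos: [469.3, 209.7, 260.0]
orientation: [-2.218, -2.225, -0.001]
ft_force: [0.2, -0.4, -0.7]
width: 46.4
grasp_force: 30.0
t: 24.5
ee_pos: [484.1, 378.1, 259.9]
orientation: [2.221, 2.222, -0.002]
ft_force: [-0.6, -0.1, -2.2]
width: 46.8
grasp_force: 30.0
t: 25.2
ee_pos: [484.6, 379.6, 170.9]
orientation: [2.22, 2.222, 0.002]
ft_force: [-0.4, -0.2, -0.8]
width: 46.7
grasp_force: 30.0
scene [(array([553.6, 344.9,   6.6]), 0.52)]
scene [(array([485.7, 377.7,  49. ]), 0.91)]
```

```bash
python3 -m jog '0 0 0.06 0 0 0 1;0 0 0.12 0 0 0 1;0 0 0.16 0 0 0 1;0 0 0.19 0 0 0 1;0 0 0.205 0 0 0 1;0 0 0.212 0 0 0 1;0 0 0.217 0 0 0 1;0 0 0.217 0 0 0 1'; python3 -c "
from ov import *
ov('p3.png')"
```

```text
t: 26.2
ee_pos: [484.2, 379.6, 126.8]
orientation: [2.22, 2.223, 0.001]
ft_force: [-0.7, -0.3, -1.6]
width: 47.1
grasp_force: 30.0
```

View pics/p3.png

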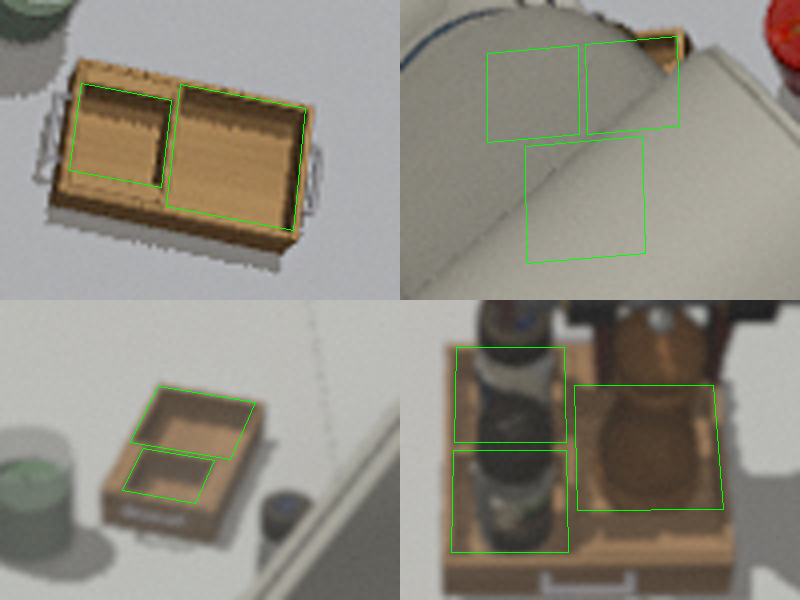

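The mill stands inside the large cell at (650,450) in the lower-right tile, about 1 mm above the floor. I'll release it and go for the last spice jar.

```bash
python3 -m jog '0 0 0.003 0 0 0 1;0 0 0.003 0 0 0 1;0 0 0.003 0 0 0 -0.4;0 0 0.003 0 0 0 -0.4;0 0 0.003 0 0 0 -0.4;0 0 0.003 0 0 0 -0.4;0 0 0.003 0 0 0 -0.4';python3 -m jog '0 0 -0.1 0 0 0 -0.4;0 0 -0.3 0 0 0 -0.4;0 0 -0.5 0 0 0 -0.4;0 0 -0.75 0 0 0 -1;0 0 -0.75 0 0 0 -1'
python3 -m jog '-0.2 -0.015 0 0 0 0 -1;-0.4 -0.03 0 0 0 0 -1;-0.6 -0.045 0 0 0 0 -1;-0.765 -0.059 0 0 0 0 -1'; python3 -m jog '-0.24 -0.018 0 0 0 0 -1;-0.48 -0.036 0 0 0 0 -1;-0.7 -0.054 0 0 0 0 -1;-0.765 -0.059 0 0 0 0 -1';  python3 -m jog '-0.24 -0.018 0 0 0 0 -1;-0.48 -0.036 0 0 0 0 -1;-0.7 -0.054 0 0 0 0 -1;-0.765 -0.059 0 0 0 0 -1'; python3 -m jog '-0.24 -0.018 0 0 0 0 -1;-0.48 -0.036 0 0 0 0 -1;-0.7 -0.054 0 0 0 0 -1;-0.765 -0.059 0 0 0 0 -1;-0.765 -0.059 0 0 0 0 -1;-0.765 -0.059 0 0 0 0 -1;-0.765 -0.059 0 0 0 0 -1'
```

```text
t: 27.0
ee_pos: [484.1, 379.5, 126.1]
orientation: [-2.22, -2.223, -0.0]
ft_force: [0.1, -0.4, -0.1]
width: 61.6
grasp_force: 0.0
t: 27.5
ee_pos: [487.1, 381.8, 283.6]
orientation: [2.219, 2.221, 0.019]
ft_force: [1.2, 1.2, 0.4]
width: 73.9
grasp_force: 0.0
t: 27.9
ee_pos: [471.8, 224.7, 275.5]
orientation: [-2.22, -2.223, 0.001]
ft_force: [-0.2, -1.2, 0.5]
width: 87.6
grasp_force: 0.0
t: 28.3
ee_pos: [459.8, 70.4, 275.6]
orientation: [-2.223, -2.22, 0.002]
ft_force: [-0.2, 0.2, 0.7]
width: 87.7
grasp_force: 0.0
t: 28.7
ee_pos: [449.0, -82.1, 275.9]
orientation: [2.223, 2.219, -0.0]
ft_force: [0.4, 0.7, -0.7]
width: 87.9
grasp_force: 0.0
t: 29.4
ee_pos: [437.8, -230.9, 275.9]
orientation: [-2.218, -2.224, -0.0]
ft_force: [0.0, 0.2, -0.7]
width: 87.7
grasp_force: 0.0
```

```bash
python3 -m jog '-0.005 0 0.2 0 0 0 -1;-0.005 0 0.4 0 0 0 -1;-0.005 0 0.6 0 0 0 -1;-0.005 0 0.8 0 0 0 -1;-0.005 0 0.92 0 0 0 -1;-0.005 0 0.97 0 0 0 -1;-0.005 0 0.97 0 0 0 -1;-0.005 0 0.97 0 0 0 -1'; python3 -m jog '0 0 0 0 0 0 1;0 0 0 0 0 0 1;0 0 0 0 0 0 1;0 0 0 0 0 0 1;0 0 0 0 0 0 1;0 0 0 0 0 0 1;0 0 0 0 0 0 1';python3 -m jog '0 0 -0.05 0 0 0 1;0 0 -0.15 0 0 0 1;0 0 -0.3 0 0 0 1;0 0 -0.45 0 0 0 1;0 0 -0.55 0 0 0 1;0 0 -0.6 0 0 0 1;0 0 -0.6 0 0 0 1'; python3 -m jog '-0.08 0.047 0 0 0 0 1;-0.2 0.118 0 0 0 0 1;-0.35 0.206 0 0 0 0 1;-0.5 0.294 0 0 0 0 1;-0.6 0.353 0 0 0 0 1;-0.66 0.388 0 0 0 0 1;-0.68 0.4 0 0 0 0 1;-0.68 0.4 0 0 0 0 1'; python3 -m jog '0 0 0 0 0 0 1;0 0 0 0 0 0 1'
```

```text
t: 30.2
ee_pos: [438.5, -233.4, 83.1]
orientation: [2.218, 2.223, 0.001]
ft_force: [0.5, 1.1, 0.8]
width: 87.7
grasp_force: 0.0
t: 30.9
ee_pos: [437.6, -233.6, 82.1]
orientation: [-2.22, -2.223, 0.0]
ft_force: [-0.3, 0.6, 0.8]
width: 40.4
grasp_force: 29.9
t: 31.6
ee_pos: [438.2, -233.9, 203.5]
orientation: [2.218, 2.221, 0.001]
ft_force: [-0.1, 0.9, -1.4]
width: 40.5
grasp_force: 29.9
t: 32.4
ee_pos: [517.2, -369.0, 201.1]
orientation: [-2.219, -2.221, 0.0]
ft_force: [-0.1, 0.1, -0.5]
width: 40.6
grasp_force: 29.9
t: 32.6
ee_pos: [517.3, -368.5, 202.0]
orientation: [-2.219, -2.223, 0.0]
ft_force: [0.9, -0.3, -1.3]
width: 40.4
grasp_force: 29.9
```

```bash
python3 -m jog '0.004 0 0.1 0 0 0 1;0.004 0 0.2 0 0 0 1;0.004 0 0.3 0 0 0 1;0.004 0 0.4 0 0 0 1;0.004 0 0.45 0 0 0 1;0.004 0 0.48 0 0 0 1;0.004 0 0.5 0 0 0 1;0.004 0 0.5 0 0 0 1'; python3 -m jog '0 0 0.02 0 0 0 1;0 0 0.035 0 0 0 1;0 0 0.05 0 0 0 1;0 0 0.058 0 0 0 1;0 0 0.062 0 0 0 1;0 0 0.062 0 0 0 1';python3 -c "
from ov import *
ov('p4.png')"
```

```text
t: 33.4
ee_pos: [517.9, -368.7, 102.3]
orientation: [2.22, 2.223, 0.0]
ft_force: [0.2, -0.2, -0.3]
width: 40.4
grasp_force: 29.9
t: 34.0
ee_pos: [517.7, -368.6, 89.6]
orientation: [-2.22, -2.223, 0.0]
ft_force: [-0.1, 0.6, -0.9]
width: 40.4
grasp_force: 29.9
```

View pics/p4.png

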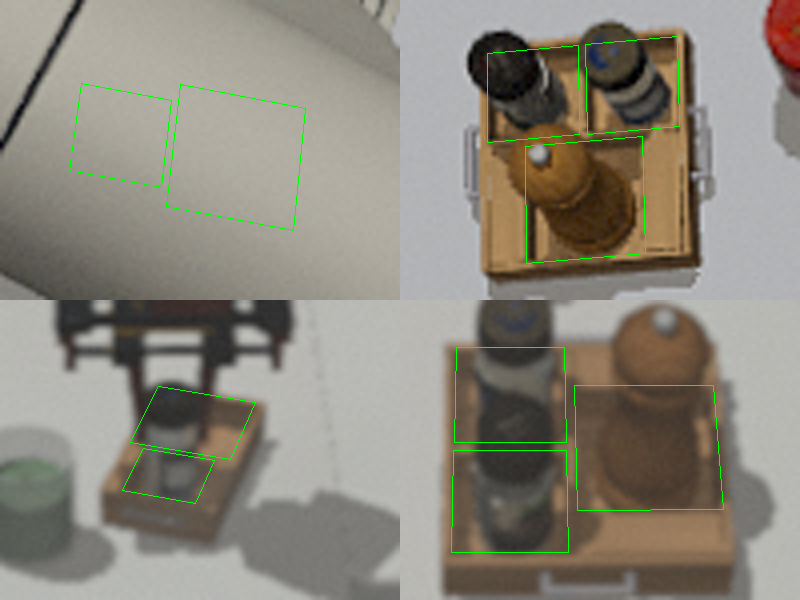

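All of caddy_three is upright and in place. The third spice jar is in caddy_two's small cell at (175,470) in the lower-left tile. I'll release it and go to the jam jar, keeping in front of the tap.

```bash
python3 -m jog '0 0 0.005 0 0 0 1;0 0 0.006 0 0 0 1;0 0 0.006 0 0 0 -0.36;0 0 0.006 0 0 0 -0.36;0 0 0.006 0 0 0 -0.36;0 0 0.006 0 0 0 -0.36;0 0 0.006 0 0 0 -0.36';python3 -m jog '0 0 -0.15 0 0 0 -0.36;0 0 -0.35 0 0 0 -0.36;0 0 -0.55 0 0 0 -0.36;0 0 -0.75 0 0 0 -1;0 0 -0.75 0 0 0 -1'
python3 -m jog '0.2 -0.092 0 0 0 0 -1;0.4 -0.184 0 0 0 0 -1;0.6 -0.275 0 0 0 0 -1;0.85 -0.39 0 0 0 0 -1;0.85 -0.39 0 0 0 0 -1'; python3 -m jog '0.24 0 0 0 0 0 -1;0.48 0 0 0 0 0 -1;0.72 0 0 0 0 0 -1;0.95 0 0 0 0 0 -1'; python3 -m jog '0.24 0 0 0 0 0 -1;0.48 0 0 0 0 0 -1;0.64 0 0 0 0 0 -1;0.64 0 0 0 0 0 -1'; python3 -m jog '0.15 0.184 0 0 0 0 -1;0.3 0.368 0 0 0 0 -1;0.43 0.53 0 0 0 0 -1;0.5 0.6125 0 0 0 0 -1;0.5 0.6125 0 0 0 0 -1;0.5 0.6125 0 0 0 0 -1;0.5 0.6125 0 0 0 0 -1'
```

```text
t: 34.8
ee_pos: [517.8, -368.7, 88.6]
orientation: [2.22, 2.223, 0.0]
ft_force: [0.4, 0.5, -0.4]
width: 59.8
grasp_force: 0.0
t: 35.3
ee_pos: [520.4, -370.6, 244.9]
orientation: [2.213, 2.215, 0.002]
ft_force: [0.4, -0.5, 0.9]
width: 72.1
grasp_force: 0.0
t: 35.8
ee_pos: [436.0, -194.6, 237.3]
orientation: [-2.215, -2.222, 0.002]
ft_force: [-0.0, 0.5, -0.1]
width: 87.8
grasp_force: 0.0
t: 36.2
ee_pos: [439.5, -7.4, 238.3]
orientation: [2.221, 2.222, 0.0]
ft_force: [0.2, 0.3, 0.3]
width: 88.1
grasp_force: 0.0
t: 36.6
ee_pos: [439.7, 122.2, 238.2]
orientation: [-2.215, -2.227, -0.001]
ft_force: [0.0, -0.3, 0.4]
width: 87.8
grasp_force: 0.0
t: 37.3
ee_pos: [560.7, 218.0, 238.0]
orientation: [-2.221, -2.221, 0.002]
ft_force: [-0.3, -0.0, -0.5]
width: 87.7
grasp_force: 0.0
```

```bash
python3 -m jog '0.003 0.003 0.2 0 0 0 -1;0.003 0.003 0.4 0 0 0 -1;0.003 0.003 0.55 0 0 0 -1;0.003 0.003 0.7 0 0 0 -1;0.003 0.003 0.78 0 0 0 -1;0.003 0.003 0.82 0 0 0 -1;0.003 0.003 0.82 0 0 0 -1;0.003 0.003 0.82 0 0 0 -1'; python3 -m jog '0 0 0 0 0 0 1;0 0 0 0 0 0 1;0 0 0 0 0 0 1;0 0 0 0 0 0 1;0 0 0 0 0 0 1;0 0 0 0 0 0 1'
```

```text
t: 38.1
ee_pos: [562.9, 220.1, 75.7]
orientation: [2.22, 2.222, 0.002]
ft_force: [0.1, -0.6, 1.0]
width: 87.6
grasp_force: 0.0
t: 38.7
ee_pos: [562.9, 220.2, 75.1]
orientation: [2.22, 2.222, 0.002]
ft_force: [1.5, -0.3, 5.1]
width: 62.3
grasp_force: 30.0
```

```bash
python3 -m jog '0 0 -0.05 0 0 0 1;0 0 -0.15 0 0 0 1;0 0 -0.3 0 0 0 1;0 0 -0.45 0 0 0 1;0 0 -0.57 0 0 0 1;0 0 -0.64 0 0 0 1;0 0 -0.65 0 0 0 1;0 0 -0.65 0 0 0 1'; python3 -c "
from h import *
for n in('scene','top'):
    for k in range(2):
        get_image(n)
        print(n,[(toW(n,d['xyz']).round(1),round(d['confidence'],2)) for d in pinpoint('jam_jar',n)])"
```

```text
t: 39.5
ee_pos: [561.7, 219.8, 204.0]
orientation: [-2.22, -2.222, 0.001]
ft_force: [-0.2, 0.2, -2.3]
width: 62.3
grasp_force: 30.0
scene [(array([559.8, 218.2, 129.6]), 0.88)]
scene [(array([558. , 221.6, 129.9]), 0.75)]
top []
top []
```

```bash
python3 -m jog '-0.06 -0.074 0 0 0 0 1;-0.15 -0.184 0 0 0 0 1;-0.27 -0.33 0 0 0 0 1;-0.39 -0.478 0 0 0 0 1;-0.47 -0.576 0 0 0 0 1;-0.5 -0.6125 0 0 0 0 1;-0.5 -0.6125 0 0 0 0 1'; python3 -m jog '-0.1 0 0 0 0 0 1;-0.25 0 0 0 0 0 1;-0.45 0 0 0 0 0 1;-0.65 0 0 0 0 0 1;-0.85 0 0 0 0 0 1;-0.95 0 0 0 0 0 1'; python3 -m jog '-0.2 0 0 0 0 0 1;-0.4 0 0 0 0 0 1;-0.6 0 0 0 0 0 1;-0.8 0 0 0 0 0 1;-0.95 0 0 0 0 0 1'; python3 -m jog '-0.18 0.055 0 0 0 0 1;-0.36 0.11 0 0 0 0 1;-0.54 0.166 0 0 0 0 1;-0.7 0.215 0 0 0 0 1;-0.82 0.251 0 0 0 0 1;-0.89 0.273 0 0 0 0 1;-0.905 0.2775 0 0 0 0 1;-0.905 0.2775 0 0 0 0 1'; python3 -m jog '0 0 0 0 0 0 1;0 0 0 0 0 0 1'; python3 -c "
from h import *
for n in('scene','scene'):
        get_image(n)
        print(n,[(toW(n,d['xyz']).round(1),round(d['confidence'],2)) for d in pinpoint('jam_jar',n)])
        print(n,[(toW(n,d['xyz']).round(1),round(d['confidence'],2)) for d in pinpoint('spice_1',n)])"
```

```text
t: 40.6
ee_pos: [439.5, 119.5, 204.7]
orientation: [2.221, 2.222, 0.001]
ft_force: [-0.5, 1.1, -3.3]
width: 62.3
grasp_force: 30.0
t: 41.2
ee_pos: [442.0, -72.5, 204.8]
orientation: [2.22, 2.22, 0.001]
ft_force: [0.3, 0.1, -1.8]
width: 62.6
grasp_force: 30.0
t: 41.7
ee_pos: [442.1, -263.0, 204.7]
orientation: [2.219, 2.22, 0.001]
ft_force: [0.9, -0.1, -1.9]
width: 62.3
grasp_force: 30.0
t: 42.5
ee_pos: [496.7, -441.3, 203.9]
orientation: [-2.22, -2.222, -0.0]
ft_force: [0.8, 0.0, -2.3]
width: 62.6
grasp_force: 30.0
t: 42.7
ee_pos: [496.0, -440.2, 204.5]
orientation: [-2.219, -2.223, -0.0]
ft_force: [0.2, -0.4, -2.3]
width: 62.2
grasp_force: 30.0
scene [(array([ 495.2, -440.7,  130.1]), 0.7)]
scene [(array([ 517.6, -369.4,    4.1]), 0.77), (array([556. , 340.4,   6.3]), 0.76), (array([557.1, 409.7,   7.4]), 0.65), (array([486.9, 382.4,   5.2]), 0.61), (array([516.3, 377.7,   0.7]), 0.33)]
scene [(array([ 495. , -439.4,  130.2]), 0.96)]
scene [(array([558.1, 411. ,  11.1]), 0.77), (array([558.2, 343.6,   5.2]), 0.59), (array([ 518.6, -369. ,    3.4]), 0.55)]
```

```bash
python3 -m jog '0 0 0.1 0 0 0 1;0 0 0.2 0 0 0 1;0 0 0.3 0 0 0 1;0 0 0.38 0 0 0 1;0 0 0.43 0 0 0 1;0 0 0.45 0 0 0 1;0 0 0.45 0 0 0 1'; python3 -m jog '0 0 0.03 0 0 0 1;0 0 0.06 0 0 0 1;0 0 0.09 0 0 0 1;0 0 0.12 0 0 0 1;0 0 0.14 0 0 0 1;0 0 0.15 0 0 0 1;0 0 0.155 0 0 0 1;0 0 0.155 0 0 0 1'; python3 -c "
from ov import *
ov('p5.png')"
```

```text
t: 43.7
ee_pos: [495.9, -441.1, 114.2]
orientation: [-2.22, -2.222, 0.0]
ft_force: [-0.1, 0.6, -2.3]
width: 62.6
grasp_force: 30.0
t: 44.5
ee_pos: [496.0, -441.1, 83.4]
orientation: [-2.22, -2.223, 0.0]
ft_force: [-0.5, 0.1, -1.3]
width: 62.1
grasp_force: 30.0
```

View pics/p5.png

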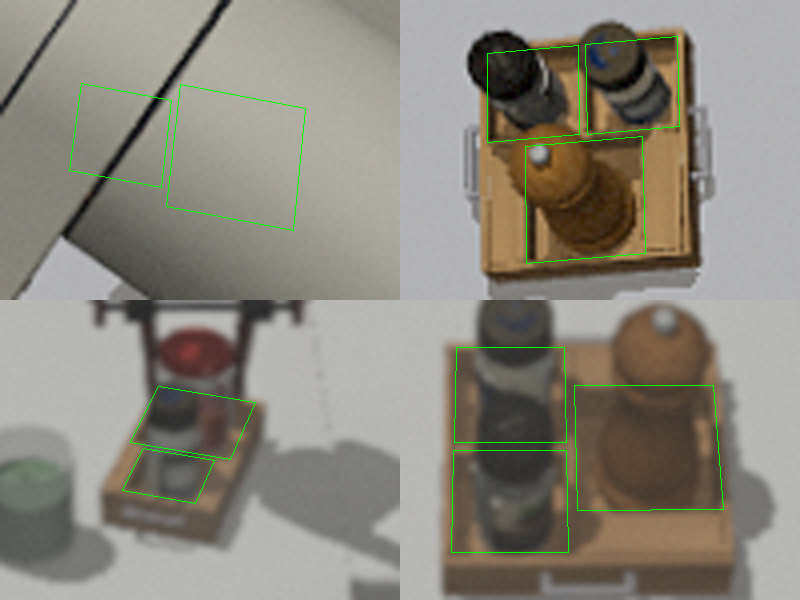

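The jam jar is lined up in the large cell at (195,400) in the lower-left tile, behind the upright spice jar. I'll do the final lowering, release it and back off.

```bash
python3 -m jog '0 0 0.004 0 0 0 1;0 0 0.008 0 0 0 1;0 0 0.01 0 0 0 1;0 0 0.01 0 0 0 1'; python3 -m jog '0 0 0 0 0 0 -0.8;0 0 0 0 0 0 -0.8;0 0 0 0 0 0 -0.8;0 0 0 0 0 0 -0.8;0 0 0 0 0 0 -0.8'; python3 -m jog '0 0 -0.1 0 0 0 -0.8;0 0 -0.3 0 0 0 -0.8;0 0 -0.5 0 0 0 -0.8;0 0 -0.75 0 0 0 -1;0 0 -0.75 0 0 0 -1'; python3 -m jog '0.2 -0.1 0 0 0 0 -1;0.4 -0.2 0 0 0 0 -1;0.6 -0.3 0 0 0 0 -1;0.85 -0.3 0 0 0 0 -1;0.9 -0.3 0 0 0 0 -1;0.9 -0.3 0 0 0 0 -1'; python3 -m jog '0.24 0 0 0 0 0 -1;0.48 0 0 0 0 0 -1;0.72 0 0 0 0 0 -1;0.9 0 0 0 0 0 -1;0.9 0 0 0 0 0 -1;0.9 0 0 0 0 0 -1;0.9 0 0 0 0 0 -1'; python3 -c "
from ov import *
ov('p6.png')
for n in('scene','top'):
    for t in ('jam_jar','spice_1','pepper_mill','tuna_tin','candle_jar'):
        print(n,t,[(toW(n,d['xyz']).round(1),round(d['confidence'],2)) for d in pinpoint(t,n) if d['confidence']>.4])"
```

```text
t: 45.0
ee_pos: [495.9, -441.0, 81.4]
orientation: [-2.22, -2.223, 0.0]
ft_force: [0.4, 0.4, -2.6]
width: 62.4
grasp_force: 30.0
t: 45.5
ee_pos: [496.0, -441.1, 81.6]
orientation: [2.22, 2.223, 0.0]
ft_force: [1.2, -0.4, -0.3]
width: 79.2
grasp_force: 0.0
t: 46.0
ee_pos: [498.9, -443.8, 239.4]
orientation: [2.211, 2.214, 0.001]
ft_force: [0.4, -0.0, 1.4]
width: 87.5
grasp_force: 0.0
t: 46.6
ee_pos: [435.7, -259.8, 231.5]
orientation: [2.217, 2.225, -0.0]
ft_force: [-0.3, -0.3, -0.1]
width: 87.5
grasp_force: 0.0
t: 47.3
ee_pos: [436.3, -82.5, 231.5]
orientation: [2.221, 2.221, -0.0]
ft_force: [0.1, -0.2, -0.7]
width: 87.8
grasp_force: 0.0
scene jam_jar [(array([ 491.6, -437.2,    7.6]), 0.55)]
scene spice_1 [(array([ 517.6, -364.3,    3.6]), 0.74), (array([558.4, 410.6,   5.7]), 0.74), (array([555. , 345.1,   9.4]), 0.59)]
scene pepper_mill [(array([487.1, 381.2,   5.1]), 0.66)]
scene tuna_tin [(array([ 4.429e+02,  1.864e+02, -3.000e-01]), 0.59)]
scene candle_jar [(array([ 5.062e+02, -4.148e+02,  4.000e-01]), 0.46)]
top jam_jar [(array([ 4.987e+02, -4.418e+02, -2.000e-01]), 0.88), (array([ 518.4, -367.5,    7.3]), 0.42)]
top spice_1 [(array([555.2, 410.6,   3.8]), 0.78), (array([ 517.9, -368.4,    7.2]), 0.59), (array([557.7, 349.6,   5.6]), 0.57)]
top pepper_mill [(array([480.8, 377.3,   3.1]), 0.9)]
top tuna_tin [(array([ 4.404e+02,  1.863e+02, -3.000e-01]), 0.81), (array([559.8, 411.9,   3.6]), 0.5)]
top candle_jar [(array([ 626.7, -320.5,   -1.6]), 0.66)]
```

View pics/p6.png

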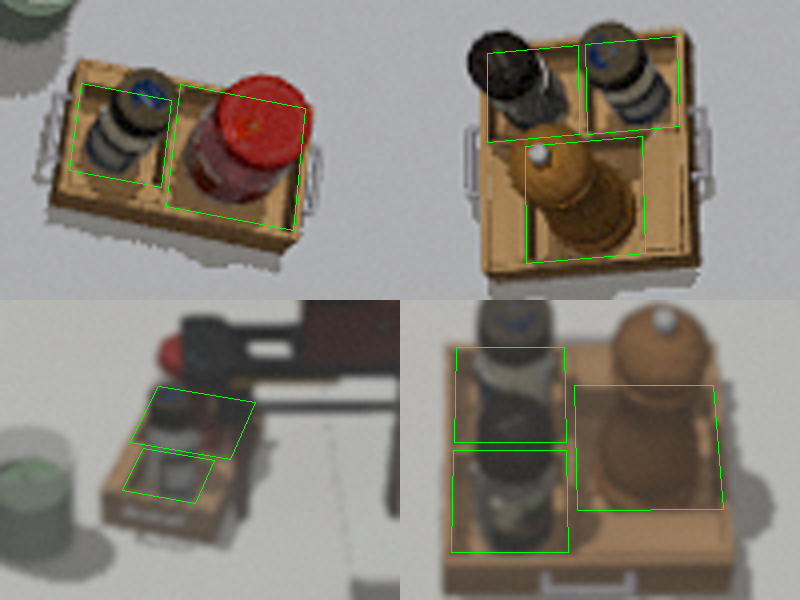

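Every item stands upright in its cell: jam (250,140) and spice (130,120) in the top-left tile, mill and two spices in the right tiles. The candle and tin are where they started, and the gripper is clear.

```bash
python3 -c "
from workcell import close_job
print(close_job())"
```

```text
the job is handed in; nothing more can be done
None
```

Both caddies are made up and the job is handed in at about 48 s; in the final pictures every item stood upright within a few mm of its cell centre, with the tin and candle unmoved, but the hand-in returned no verdict.

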